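Complete the capacitor carrier and hold it out level

ROBOT

A 6-joint arm with a two-finger parallel gripper is mounted at the origin on a cart in front of the work surface, level with it; the furniture and walls round the work are solid. World frame = base frame: x ahead of the robot, y to its left, z up, the work surface at z = 0. Lengths are in m, angles in rad, forces in N, time in s.
With the tool pointing down it reaches from about 0.3 to 0.875 m from the base axis. Payload 6.4 kg.
Tool frame: the origin (TCP) lies on the centre line of the jaws, within the pads' length; the fingertips stand 17 mm ahead of it and the grasp point (between the pads) lies 2 mm behind it; z points along the fingers, x is the direction in which the jaws open and shut, and the axes are right-handed (so a half turn about z gives the same grasp; the last joint's range is limited). The gripper opens to 85 mm and grips with 20 to 120 N. Pads are 22 mm wide; open, the fingers measure 114 mm over their backs; the gripper's body (76 mm by 85 mm) begins 54 mm behind the grasp point. The pads swing forward as they close: fully open they stand 13 mm farther back than shut.
Start: joints at [0.979, 0.181, 1.607, -0, 1.354, -0.206], TCP at [0.216, 0.533, 0.248] pointing down, gripper open.
Joint ranges: [-2.99, 2.99], [-0.89, 2.07], [0.3, 2.58], [-1.14, 4.28], [0, 2.63], [-3.12, 3.12]. Speed limits (rad/s): [2.57, 2.57, 3.01, 3.14, 3.14, 3.14].

INTERFACE

Orientations are given as a unit quaternion [w, x, y, z].
In Python, from bench import ctrl gives the robot as it stands.
- The arm moves only by the tool servo_tool, never from a script. Its argument "increments" is text: rows parted by semicolons, each of 5 numbers parted by spaces: the shift along the tool's x, y, z in cm, then the turn about the tool's z in rad, then the opening, from 0 (shut) to 1 (fully open). In form: dx dy dz yaw gripper; .... A call has 1 to 10 rows; each row shifts and turns the commanded pose from where the row before left it, along the tool's axes as they then stand; what a row does not reach is not made up. A row lasts 1/8 s, in which the tool goes at most 62.5 mm and 10.7 degrees, less where a joint would pass 70% of its speed; a pose out of reach is approached as far as the arm can. A call is refused whole if a number of a shift passes 6.25 or a number of a turn 0.188, either way. A call with a gripper value outside its range is refused whole. The fingers move at their own pace and stop on an object; the grip force is fixed at half the most. Time passes only in rows, so rows that do not move let the fingers close. It gives the time, the measured TCP pose, the force and the opening at its end, in the units of the state.
- ctrl.get_obs(): the state, without advancing time (a new reading comes with each control period).
- ctrl.camera(name): name is "side" or "top"; returns (picture, depth): 400x640x3 uint8, red, green, blue; 400x640 float32, m along the optical axis (not along the pixel's ray), 0 where there is no reading.
- ctrl.camera_params(name): a dict with "mtx" (3x3 intrinsics, pixels), "position" and "attitude" of the camera in the world. Camera axes: x right, y down, z forward; pixel columns grow to the right and rows downward; lengths in m; the calibration is good to about 2 mm. A picture is of the moment at which its call begins. camera_params takes no time and is no camera call.
- ctrl.hand_in(): hands the job in, once; it reports no verdict.
The state is a dict: "time_s": time; "q": joint angles; "dq": joint speeds; "joint_efforts": joint torques, N m; "eef_pos": TCP position; "eef_rot": TCP orientation; "wrist_force": force on the tool from outside, world axes, zero at the start; "torque": the same for the moment, N m; "opening": opening from 0.0 (shut) to 1.0 (fully open).
Only numpy, scipy, OpenCV 4.12 (cv2) and the standard library are available. Lean on these libraries where they do the work, as an engineer would, in place of code of your own. Each camera call takes 0.05 s, during which the arm holds its last target.

TASK

Three of the four big filter capacitors for the opened amplifier already stand in the bored carrier; find the fourth of the same size among the odd capacitors on the bench and lower it, without dropping it, upright and fully home into the carrier's empty bore, and let go of it. Then lift the carrier by its handle straight up off its dowelled nest, never tipping it, and hold it level and still above the nest, with at least 10 cm of air between the two, all four capacitors seated, for me to take over: finish while holding it there. Leave the other things on the bench where they are.

Things in the scene. Friction and masses are not known exactly. Their poses are not given: they have to be found in the camera images.
- last_cap: the fourth capacitor of the set: a plain upright cylinder 25 mm in diameter and 36 mm high (the thickest of the three that stand loose on the bench, the same size as the three in the carrier), about 20 g. Origin: centre of its underside; z up along its axis.
- medium_cap: an odd capacitor that does not belong to the set: upright cylinder 22 mm in diameter, 32 mm high, loose on the bench; origin at the centre of its underside. Bystander. The three loose capacitors swap places.
- small_cap: an odd capacitor that does not belong to the set: upright cylinder 18 mm in diameter, 30 mm high, loose on the bench; origin at the centre of its underside. Bystander.
- carrier: the carrier, loose, 0.25 to 0.5 kg: block 70 (x) by 216 (y) by 18 mm high, aluminium sole under black plastic, four bores in line at y = -84, -42, +42, +84 mm, each 27 mm wide and 12 mm deep (a seated capacitor stands 24 mm proud of the block), bridge handle over its middle. Origin: centre of its underside, 14 mm above the bench while it rests on the nest; z up.
- carrier_handle (a point): centre of the handle's grip, 63.5 mm above the carrier's underside: an upright flat grey grip block 13 mm thick (along the carrier's x), 54 mm long (along the carrier's y) and 33 mm high (47 to 80 mm above the underside), on two thin steel posts; grip it from above across its 13 mm thickness. Its axes are the carrier's.
- empty_bore (a point): centre of the floor of the carrier's one empty bore, at the +y end of the row (84 mm from the middle, 6 mm above the carrier's underside, 12 mm below the block's top face). Axes as the carrier's.
- nest: the nest under the carrier, fixed to the bench: footed aluminium plate 84 x 244 x 14 mm with two steel dowels, 8 mm in diameter and 13 mm high, which stand in 10 mm through-holes of the carrier (at x, y = +24, +63 mm and -24, -63 mm) and keep it in place. Origin: centre of its underside, on the bench; axes along the carrier's.
- set_cap_a: capacitor of the set, 25 mm in diameter, 36 mm high, already standing in the carrier's bore at y = -84 mm; origin at the centre of its underside.
- set_cap_b: the like, in the bore at y = -42 mm.
- set_cap_c: the like, in the bore at y = +42 mm.
- wick_reel: small flat reel of desoldering braid, 36 mm across, 12 mm high, to the left of the nest; bystander.
- tape_roll: roll of insulating tape lying flat, 56 mm across, 18 mm high, near the bench's front edge on the right; bystander.
- screwdriver: screwdriver, 196 mm long, lying at the front left; bystander.
Mind the look-alikes: they are no part of the job. What is shaped like the last_cap but brown or yellow is not meant.

How it is judged:
On the way, in this order (a step that is already met when the one before it is completed fails the run):
1. the fourth capacitor stands fully home in the empty bore, let go, the carrier still on its nest (x of last_cap in the frame of carrier between -0.004 and 0.004 m and y of last_cap in the frame of carrier between 0.08 and 0.088 m and z of last_cap in the frame of carrier between 0.003 and 0.009 m and angle between the z axis of last_cap and the z axis of carrier, either way round below 0.1 rad and contact force between last_cap and the fingers below 0.05 N and height (world z) of carrier below 0.018 m), for 0.2 s.
2. the carrier hangs from the gripper, level and still above its nest, with all four capacitors (height (world z) of carrier above 0.109 m and horizontal distance between carrier and nest below 0.08 m and angle between carrier's own z axis and vertical below 0.07 rad and linear speed of carrier below 0.02 m/s and angular speed of carrier below 0.15 rad/s and contact force between carrier and the fingers above 1 N and contact force between carrier and nest below 0.05 N and x of last_cap in the frame of carrier between -0.004 and 0.004 m and y of last_cap in the frame of carrier between 0.08 and 0.088 m and z of last_cap in the frame of carrier between 0.003 and 0.009 m and angle between the z axis of each of last_cap, set_cap_a, set_cap_b, set_cap_c and the z axis of carrier, either way round below 0.1 rad and x of set_cap_a in the frame of carrier between -0.004 and 0.004 m and y of set_cap_a in the frame of carrier between -0.088 and -0.08 m and z of set_cap_a in the frame of carrier between 0.003 and 0.009 m and x of set_cap_b in the frame of carrier between -0.004 and 0.004 m and y of set_cap_b in the frame of carrier between -0.046 and -0.038 m and z of set_cap_b in the frame of carrier between 0.003 and 0.009 m and x of set_cap_c in the frame of carrier between -0.004 and 0.004 m and y of set_cap_c in the frame of carrier between 0.038 and 0.046 m and z of set_cap_c in the frame of carrier between 0.003 and 0.009 m), for 0.3 s.
At the end, for the whole second after the job is handed in: The gripper holds the carrier at least 95 mm clear above the nest and within 80 mm of straight above it, level within 4 degrees and still (under 20 mm/s), touching the nest nowhere; all four capacitors stand home in their bores (within 4 mm sideways and 3 mm in height) (all of step 2); the arm keeps its last pose, push and grip.
It fails at once if a bystander is moved by more than 30 mm (distance of any of medium_cap, small_cap, wick_reel, tape_roll, screwdriver from where it was at the start of the episode above 0.03 m).
It fails at once if the carrier is tipped by more than 14 degrees (angle between carrier's own z axis and vertical above 0.25 rad).
It fails at once if the fourth capacitor is dropped (falls free at over 0.5 m/s) (linear speed of last_cap above 0.5 m/s and contact force between last_cap and the fingers below 0.02 N and height (world z) of carrier below 0.018 m).
It also fails if it takes over 51 s, if anything falls off the work surface, if the arm or the gripper's body presses on something with over 40 N, if the wrist force passes 120 N, or if a joint passes its speed limit or range.

## Working session

There is one attempt and no reset: what is moved stays moved. The work goes in short steps, Python scripts to look and compute and a tool call to move; the robot and the scene stay as the last step left them, time stands still between calls to the robot, and variables do not carry over. Pictures are saved under pics/ and viewed, and the job is handed in when it is done.

Besides the shell and the picture viewer there is one more tool, called after ">>>" as a command line: name --argument value ..., lists and objects as JSON in quotes. servo_tool: Moves the arm, as the interface text tells. Its arguments: {"type":"object","properties":{"increments":{"type":"string"}},"required":["increments"]}

```bash
mkdir -p pics; ls
python3 - <<'E'
from bench import ctrl
import cv2,numpy as np
o=ctrl.get_obs(); print(o)
for n in("top","side"):
    im,d=ctrl.camera(n); p=ctrl.camera_params(n); print(n,p)
    cv2.imwrite(f"pics/{n}0.png",im[:,:,::-1]); np.savez(f"{n}0.npz",im=im,d=d)
E
```

```text
pics
{'time_s': 0.0, 'q': array([ 9.78665605e-01,  1.81558865e-01,  1.60799864e+00,  3.65491656e-05,
        1.35380302e+00, -2.06300559e-01]), 'dq': array([ 0.00222195, -0.00117223, -0.00070806, -0.00097072, -0.0005116 ,
        0.0015649 ]), 'joint_efforts': array([ 9.08411894e-04, -4.44855416e+01, -3.51349354e+01,  4.66305863e-06,
        8.79600935e-03,  3.82620948e-07]), 'eef_pos': array([0.21606696, 0.53230058, 0.24737863]), 'eef_rot': array([ 3.16411221e-04,  8.29558511e-01,  5.58419104e-01, -8.25560205e-04]), 'wrist_force': array([ 0.01779389, -0.09174914, -0.03224145]), 'torque': array([-0.00318738, -0.02159381, -0.01072762]), 'opening': 1.0017850095439544}
top {'mtx': array([[402.24778537,   0.        , 317.54454664],
       [  0.        , 402.24778537, 200.96988279],
       [  0.        ,   0.        ,   1.        ]]), 'position': array([ 0.33240664, -0.09224602,  1.18039622]), 'attitude': array([-0.03679174,  0.71414206, -0.69732881,  0.04878539])}
side {'mtx': array([[386.95189659,   0.        , 317.98097792],
       [  0.        , 386.95189659, 200.74030929],
       [  0.        ,   0.        ,   1.        ]]), 'position': array([ 0.33758053, -1.02755242,  0.51495107]), 'attitude': array([-0.5342363 ,  0.84215628, -0.0589543 ,  0.04345988])}
```

View pics/top0.png

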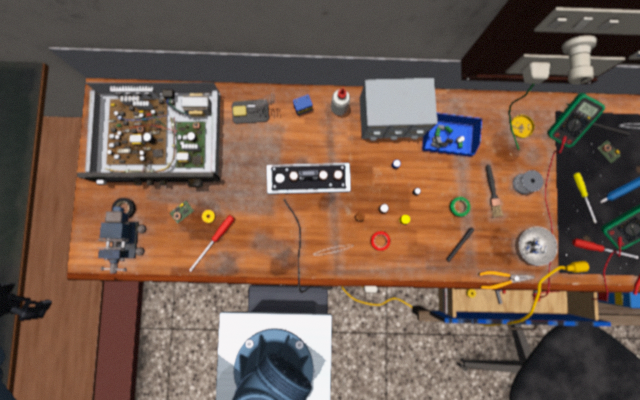

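View pics/side0.png

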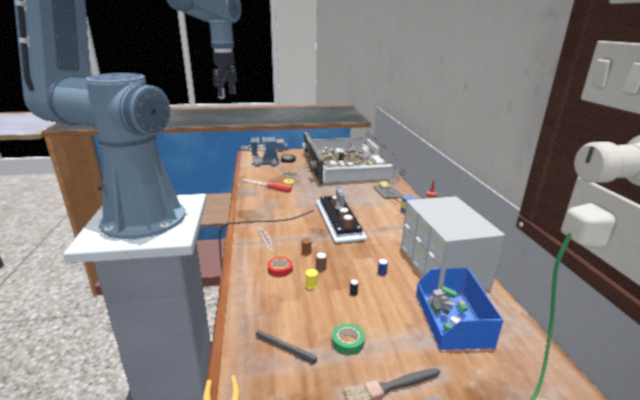

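```bash
cat > h.py <<'E'
import cv2,numpy as np
from scipy.spatial.transform import Rotation as R
from bench import ctrl
def M(n):
    p=ctrl.camera_params(n); w,x,y,z=p["attitude"]
    return p["mtx"],R.from_quat([x,y,z,w]).as_matrix(),p["position"]
def onz(n,u,v,z):
    K,r,t=M(n); d=r@np.linalg.inv(K)@[u,v,1]; return t+d*(z-t[2])/d[2]
def pix(n,P):
    K,r,t=M(n); c=K@(r.T@(np.asarray(P,float)-t)); return c[:2]/c[2]
def crop(n,f,u0,v0,w,h,s):
    im=np.load(f)["im"][v0:v0+h,u0:u0+w,::-1]
    return cv2.resize(im,None,fx=s,fy=s,interpolation=cv2.INTER_CUBIC)
E
python3 - <<'E'
from h import *
cv2.imwrite("pics/tc1.png",crop("top","top0.npz",260,150,100,50,8))
cv2.imwrite("pics/tc2.png",crop("top","top0.npz",345,150,100,80,8))
cv2.imwrite("pics/sc1.png",crop("side","side0.npz",250,180,160,120,5))
E
```

```text
(no output)
```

View pics/tc1.png

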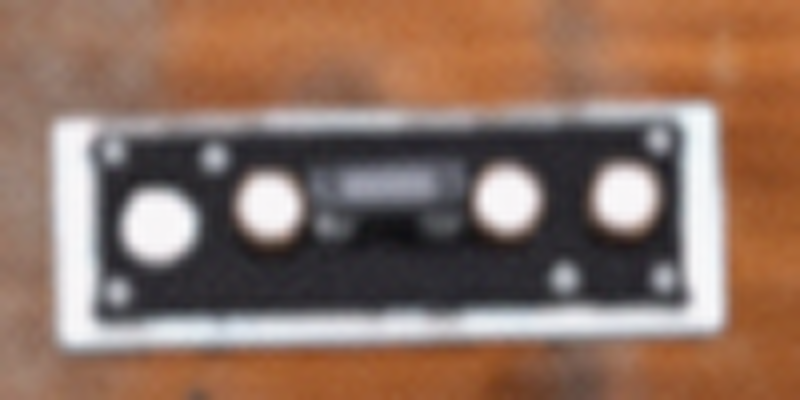

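View pics/tc2.png

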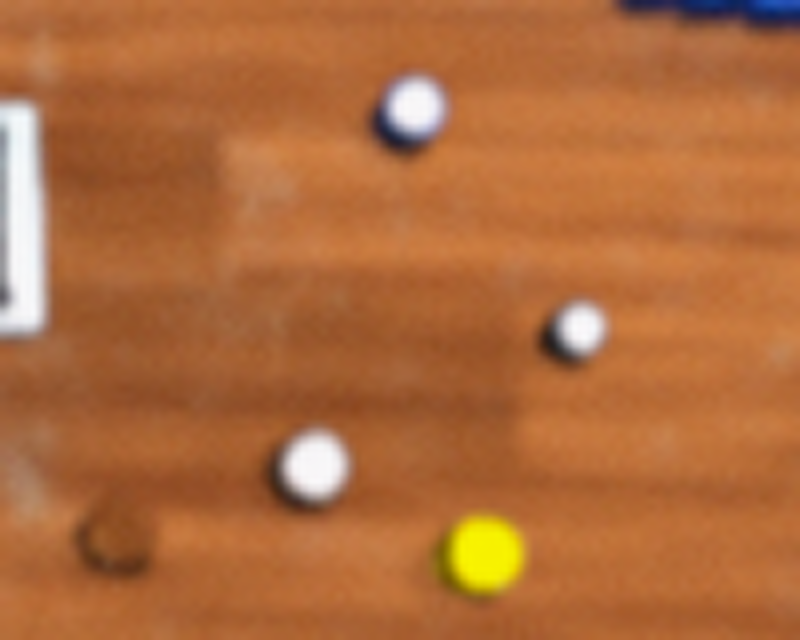

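View pics/sc1.png

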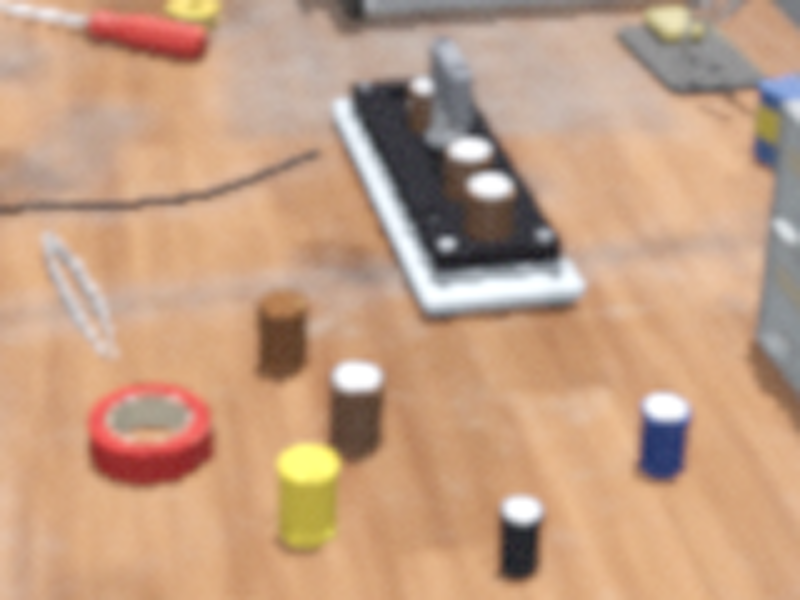

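```bash
cat > m.py <<'E'
from h import *
def cen(im,u,v,r,thr=None,pol=1):
    g=im.min(axis=2).astype(float)   # whiteness
    vv,uu=np.mgrid[int(v)-r:int(v)+r+1,int(u)-r:int(u)+r+1]
    s=g[vv,uu]; lo,hi=np.percentile(s,20),np.percentile(s,97)
    w=np.clip((s-lo-0.25*(hi-lo))/(hi-lo),0,1)
    n,l=cv2.connectedComponents((w>0).astype(np.uint8)); k=l[r,r]; w=w*(l==k)
    return (uu*w).sum()/w.sum(),(vv*w).sum()/w.sum(),w.sum()
E
python3 - <<'E'
from m import *
im=np.load("top0.npz")["im"]
L=[("last",384.2,208.3,.036),("med",397,163.5,.032),("small",417.5,191,.030),("c",293.7,175.8,.062),("b",323.4,175,.062),("a",338,174.6,.062),("bore",279.8,178.2,.020)]
for n,u,v,z in L:
    c=cen(im,u,v,6); print(n,np.round(c,2),np.round(onz("top",c[0],c[1],z),4))
# corners of nest plate top z=.014
for u,v in [(266.5,165),(349.8,163),(350.8,191.2),(267.5,193.5)]: print(onz("top",u,v,.014).round(4))
P=np.load("side0.npz")["im"]
for n,u,v,z in [("last",321.2,255.5,.036),("c",334,198,.062),("b",343.6,210.3,.062),("a",348,217,.062)]:
    print(n,(u,v),onz("side",u,v,z).round(4))
E
```

```text
last [384.02 207.65  32.16] [ 0.4574 -0.3013  0.036 ]
med [396.61 162.76  24.67] [ 0.5905 -0.3385  0.032 ]
small [417.38 190.47  17.26] [ 0.5106 -0.3994  0.03  ]
c [293.26 175.19  31.92] [ 0.5403 -0.0396  0.062 ]
b [322.93 174.41  33.01] [ 0.5447 -0.1232  0.062 ]
a [337.68 174.07  32.32] [ 0.5467 -0.1649  0.062 ]
bore [279.36 177.71  43.67] [0.5395 0.0028 0.02  ]
[0.5776 0.0424 0.014 ]
[ 0.5902 -0.2033  0.014 ]
[ 0.5059 -0.2074  0.014 ]
[0.4929 0.0362 0.014 ]
last (321.2, 255.5) [ 0.4561 -0.306   0.036 ]
c (334, 198) [ 0.5297 -0.0627  0.062 ]
b (343.6, 210.3) [ 0.5406 -0.1415  0.062 ]
a (348, 217) [ 0.5439 -0.18    0.062 ]
```

```bash
python3 - <<'E'
from m import *
im=np.load("top0.npz")["im"]
S=np.load("side0.npz")["im"]
ys=[.042,-.042,-.084,.084]
W=[]
for u,v,z in [(293.26,175.19,.056),(322.93,174.41,.056),(337.68,174.07,.056),(279.36,177.71,.020)]:
    W.append(onz("top",u,v,z)[:2])
W=np.array(W);print(W.round(4))
A=np.array(W[:3]);y=np.array(ys[:3])
from scipy.optimize import least_squares
def f(p,W=A,y=y): return (p[:2]+np.outer(y,[-np.sin(p[2]),np.cos(p[2])])-W).ravel()
for n in (3,4):
    r=least_squares(lambda p:f(p,W[:n],np.array(ys[:n])),[.54,-.08,0]); print(r.x.round(4),(r.fun*1000).round(2))
# side: centroid
for n,u,v,z in [("last",321.2,255.5,.036),("c",334,197,.056),("b",343.6,210.3,.056),("a",348,217,.056),("med",383,261,.032),("small",354,282,.03)]:
    c=cen(S,u,v,4); print(n,np.round(c,2),onz("side",c[0],c[1],z).round(4))
E
python3 - <<'E'
from h import *
cv2.imwrite("pics/sc2.png",crop("side","side0.npz",310,180,60,70,10)[:600])
E
```

```text
[[ 0.5414 -0.0393]
 [ 0.5458 -0.1234]
 [ 0.5479 -0.1653]
 [ 0.5395  0.0028]]
[ 0.5436 -0.0813  0.0519] [ 0.03 -0.12 -0.06  0.08  0.04  0.04]
[ 0.5436 -0.0813  0.0504] [ 0.17 -0.06 -0.05  0.13 -0.01  0.08 -0.11 -0.15]
last [320.97 254.66  28.77] [ 0.4561 -0.3025  0.036 ]
c [333.54 195.58  13.71] [ 0.534  -0.0334  0.056 ]
b [343.15 209.19  21.13] [ 0.5435 -0.1231  0.056 ]
a [347.65 216.59  21.98] [ 0.5462 -0.1665  0.056 ]
med [382.76 260.72  24.98] [ 0.589  -0.3383  0.032 ]
small [354.   281.2   23.03] [ 0.5096 -0.3995  0.03  ]
```

View pics/sc2.png

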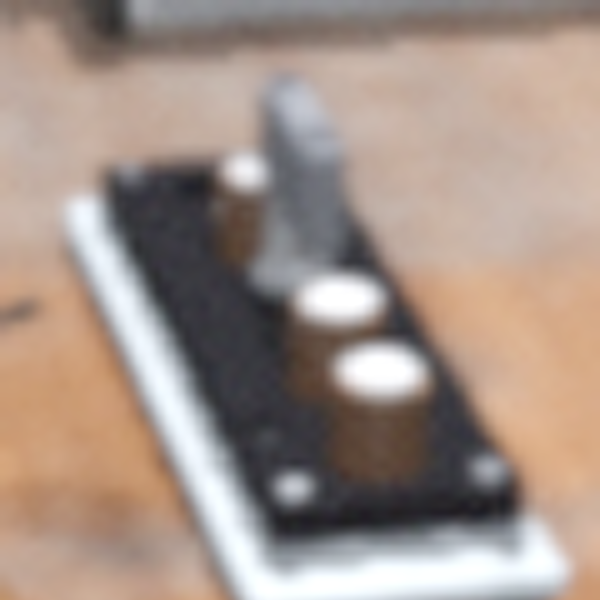

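```bash
cat > plan.py <<'E'
import numpy as np
from bench import ctrl
def st():
    o=ctrl.get_obs(); w,x,y,z=o["eef_rot"]
    from scipy.spatial.transform import Rotation as R
    m=R.from_quat([x,y,z,w]).as_matrix()
    return o,np.array(o["eef_pos"]),np.arctan2(m[1,0],m[0,0]),m
def plan(wps,g,start=None):
    """wps: list of (x,y,z,ang,nrows)"""
    o,p,a,m=st()
    if start is not None: p,a=np.array(start[:3]),start[3]
    print("now",p.round(4),round(a,4),"z",m[:,2].round(4),"F",o["wrist_force"].round(1),"op",round(o["opening"],3),"t",round(o["time_s"],2))
    rows=[]
    for x,y,z,an,n in wps:
        T=np.array([x,y,z]); 
        p0,a0=p.copy(),a
        for i in range(n):
            k=(i+1)/n; tp=p0+(T-p0)*k; ta=a0+(an-a0)*k
            d=tp-p; c,s=np.cos(a),np.sin(a)
            r=np.round(np.array([c*d[0]+s*d[1], s*d[0]-c*d[1], -d[2]])*100,2); yw=round(-(ta-a),3)
            rows.append((*r,yw,g))
            r=r/100
            p=p+np.array([c*r[0]+s*r[1], s*r[0]-c*r[1], -r[2]]); a=a-yw
    print("end",p.round(4),round(a,4))
    for i in range(0,len(rows),10): print("; ".join(" ".join(f"{v:g}" for v in q) for q in rows[i:i+10]))
E
python3 -c "
from plan import *
plan([(.43,.08,.2,.051,10),(.457,-.301,.12,.051,8)],1)"
```

```text
now [0.2161 0.5323 0.2475] 1.185 z [-8.0e-04 -1.3e-03 -1.0e+00] F [-0.9  0.3  0.8] op 1.0 t 0.1
end [ 0.457 -0.301  0.12 ] 0.051
-3.39 3.68 0.47 0.113 1; -2.94 4.05 0.48 0.114 1; -2.48 4.35 0.47 0.113 1; -1.96 4.6 0.48 0.114 1; -1.43 4.79 0.47 0.113 1; -0.87 4.93 0.48 0.113 1; -0.32 4.99 0.47 0.114 1; 0.25 5 0.48 0.113 1; 0.82 4.94 0.47 0.114 1; 1.37 4.81 0.48 0.113 1
0.09 4.77 1 -0 1; 0.1 4.78 1 -0 1; 0.09 4.77 1 -0 1; 0.1 4.77 1 -0 1; 0.09 4.78 1 -0 1; 0.1 4.77 1 -0 1; 0.09 4.77 1 -0 1; 0.1 4.78 1 -0 1
```

>>> servo_tool --increments "-3.39 3.68 0.47 0.113 1; -2.94 4.05 0.48 0.114 1; -2.48 4.35 0.47 0.113 1; -1.96 4.6 0.48 0.114 1; -1.43 4.79 0.47 0.113 1; -0.87 4.93 0.48 0.113 1; -0.32 4.99 0.47 0.114 1; 0.25 5 0.48 0.113 1; 0.82 4.94 0.47 0.114 1; 1.37 4.81 0.48 0.113 1"

```text
time_s: 1.35
eef_pos: [0.4305, 0.0788, 0.2005]
eef_rot: [-0.0, 1.0, 0.024, 0.0]
wrist_force: [0.0, -0.4, -0.1]
opening: 1.0
```

>>> servo_tool --increments "0.1 4.77 1 0 1; 0.1 4.77 1 0 1; 0.1 4.77 1 0 1; 0.1 4.77 1 0 1; 0.1 4.77 1 0 1; 0.1 4.77 1 0 1; 0.1 4.77 1 0 1; 0.1 4.77 1 0 1; 0 0 0 0 1; 0 0 0 0 1"

```text
time_s: 2.6
eef_pos: [0.4572, -0.2996, 0.1202]
eef_rot: [-0.001, 1.0, 0.025, -0.001]
wrist_force: [0.7, 0.0, -0.8]
opening: 1.0
```

```bash
python3 -c "
from plan import *
plan([(.4574,-.3013,.06,.0515,2),(.4574,-.3013,.034,.0515,3)],1)"
```

```text
now [ 0.4572 -0.2996  0.1202] 0.0505 z [-0.0011  0.0014 -1.    ] F [ 0.7  0.  -0.8] op 1.0 t 2.6
end [ 0.4574 -0.3013  0.034 ] 0.0515
0.01 0.08 3.01 -0.001 1; 0 0.09 3.01 -0 1; 0 -0 0.87 -0 1; 0 -0 0.86 -0 1; 0 -0 0.87 -0 1
```

>>> servo_tool --increments "0 0 3 0 1; 0 0 3 0 1; 0 0 0.9 0 1; 0 0 0.9 0 1; 0 0 0.8 0 1; 0 0 0 0 1"

```text
time_s: 3.35
eef_pos: [0.4577, -0.3002, 0.0348]
eef_rot: [-0.0, 1.0, 0.026, -0.0]
wrist_force: [0.7, 0.2, -0.1]
opening: 0.999
```

Run:
```python
from plan import *
plan([(.4574,-.3013,.034,.0515,1)],1)
from h import *
im,d=ctrl.camera("side");np.savez("side1.npz",im=im,d=d)
cv2.imwrite("pics/s1.png",crop("side","side1.npz",250,200,140,100,5))
```

```text
now [ 0.4577 -0.3002  0.0348] 0.0511 z [-1.e-04  1.e-04 -1.e+00] F [ 0.7  0.2 -0.1] op 0.999 t 3.35
end [ 0.4574 -0.3013  0.034 ] 0.0511
-0.04 0.11 0.08 -0 1
```

View pics/s1.png

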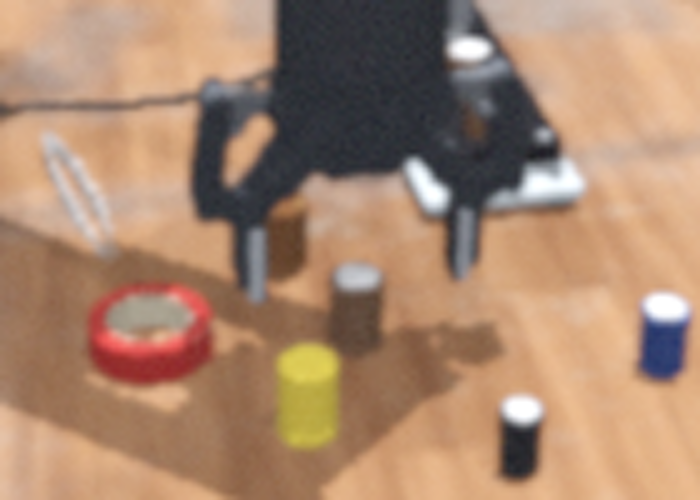

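>>> servo_tool --increments "0 0 0 0 0.2; 0 0 0 0 0.2; 0 0 0 0 0.2; 0 0 0 0 0.2; 0 0 0 0 0.2; 0 0 0 0 0.2; 0 0 0 0 0.2"

```text
time_s: 4.28
eef_pos: [0.458, -0.3006, 0.0352]
eef_rot: [0.0, 1.0, 0.026, 0.0]
wrist_force: [-0.8, 0.2, 6.1]
opening: 0.268
```

Run:
```python
from plan import *
plan([(.4574,-.3013,.034,.0515,1)],1)
from h import *
im,d=ctrl.camera("side");np.savez("side2.npz",im=im,d=d)
cv2.imwrite("pics/s2.png",crop("side","side2.npz",250,200,140,100,5))
```

```text
now [ 0.458  -0.3006  0.0352] 0.051 z [ 6.e-04 -7.e-04 -1.e+00] F [-0.8  0.2  6.1] op 0.268 t 4.28
end [ 0.4574 -0.3013  0.034 ] 0.051
-0.06 0.07 0.12 -0 1
```

View pics/s2.png

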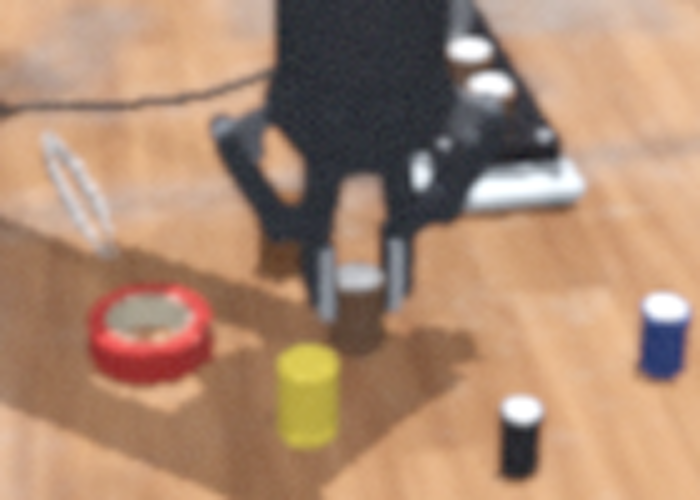

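Run:
```python
from h import *
K,r,t=M("side"); print(pix("side",[.457,-.301,.01]),pix("side",[.467,-.301,.01]))
I=[np.load(f"side{i}.npz")["im"].astype(np.float32) for i in(0,1,2)]
for v0,v1 in [(263,268),(264,270)]:
  for i in range(3):
    s=I[i][v0:v1,311:332].sum(2).mean(0); print(s.round(0).astype(int))
```

```text
[321.09920898 263.92090649] [325.43218239 263.59161135]
[519 509 487 451 381 270 214 214 219 221 230 226 220 212 258 361 440 466
 456 441 425]
[327 316 307 290 259 226 214 217 225 227 232 236 223 212 242 324 390 396
 378 355 351]
[321 318 316 317 304 262 230 217 218 225 229 232 226 220 232 272 347 391
 399 395 384]
[548 539 517 476 400 286 227 218 222 223 229 223 219 218 275 374 447 471
 463 448 431]
[364 356 345 321 280 247 226 220 227 228 230 233 226 219 242 309 361 365
 352 332 322]
[355 349 341 324 295 252 226 221 222 224 229 230 225 225 234 270 330 364
 367 366 351]
```

>>> servo_tool --increments "0 0 -1 0 0.2; 0 0 -2.5 0 0.2; 0 0 -4 0 0.2; 0 0 -4 0 0.2; 0 0 -2 0 0.2; 0 0 0 0 0.2"

```text
time_s: 5.08
eef_pos: [0.4585, -0.3009, 0.1717]
eef_rot: [0.001, 1.0, 0.026, 0.001]
wrist_force: [-0.6, 0.3, -1.5]
opening: 0.267
```

Run:
```python
from plan import *
plan([(.5387,.0033,.17,.051,8),(.5387,.0033,.10,.051,4)],.2)
```

```text
now [ 0.4585 -0.3009  0.1717] 0.0512 z [ 0.0026 -0.0026 -1.    ] F [-0.6  0.3 -1.5] op 0.267 t 5.08
end [0.5387 0.0033 0.1   ] 0.0512
1.2 -3.75 0.02 0 0.2; 1.19 -3.74 0.02 0 0.2; 1.2 -3.75 0.02 0 0.2; 1.19 -3.75 0.03 0 0.2; 1.2 -3.74 0.02 0 0.2; 1.2 -3.75 0.02 0 0.2; 1.19 -3.75 0.02 0 0.2; 1.2 -3.74 0.02 0 0.2; -0 -0 1.75 0 0.2; -0 -0 1.75 0 0.2
-0 -0 1.75 0 0.2; -0 -0 1.75 0 0.2
```

>>> servo_tool --increments "1.2 -3.75 0 0 0.2; 1.2 -3.75 0 0 0.2; 1.2 -3.75 0 0 0.2; 1.2 -3.75 0 0 0.2; 1.2 -3.75 0 0 0.2; 1.2 -3.75 0 0 0.2; 1.2 -3.75 0 0 0.2; 1.2 -3.75 0 0 0.2; 0 0 2.5 0 0.2; 0 0 2.5 0 0.2"

```text
time_s: 6.32
eef_pos: [0.5373, 0.0052, 0.1177]
eef_rot: [-0.0, 1.0, 0.026, -0.001]
wrist_force: [-0.1, 1.0, 0.6]
opening: 0.266
```

>>> servo_tool --increments "0 0 2.2 0 0.2; 0 0 0 0 0.2; 0 0 0 0 0.2"

```text
time_s: 6.7
eef_pos: [0.5382, 0.0042, 0.0978]
eef_rot: [-0.0, 1.0, 0.025, -0.0]
wrist_force: [-0.4, 0.3, -0.4]
opening: 0.267
```

Run:
```python
from plan import *
plan([(.5387,.0033,.08,.051,1)],.2)
from h import *
im,d=ctrl.camera("side");np.savez("side3.npz",im=im,d=d)
cv2.imwrite("pics/s3.png",crop("side","side3.npz",280,150,110,90,7))
im,d=ctrl.camera("top");np.savez("top3.npz",im=im,d=d)
cv2.imwrite("pics/t3.png",crop("top","top3.npz",240,130,120,80,6))
plan([(.5387,.0033,.08,.051,1)],.2)
```

```text
now [0.5382 0.0042 0.0978] 0.051 z [-5.e-04  1.e-04 -1.e+00] F [-0.4  0.3 -0.4] op 0.267 t 6.7
end [0.5387 0.0034 0.08  ] 0.051
0.05 0.09 1.78 -0 0.2
now [0.5389 0.004  0.0986] 0.0509 z [ 1.4e-03 -3.0e-04 -1.0e+00] F [ 0.2 -0.4  0.6] op 0.267 t 6.8
end [0.5387 0.0033 0.08  ] 0.0509
-0.02 0.07 1.86 -0 0.2
```

View pics/s3.png

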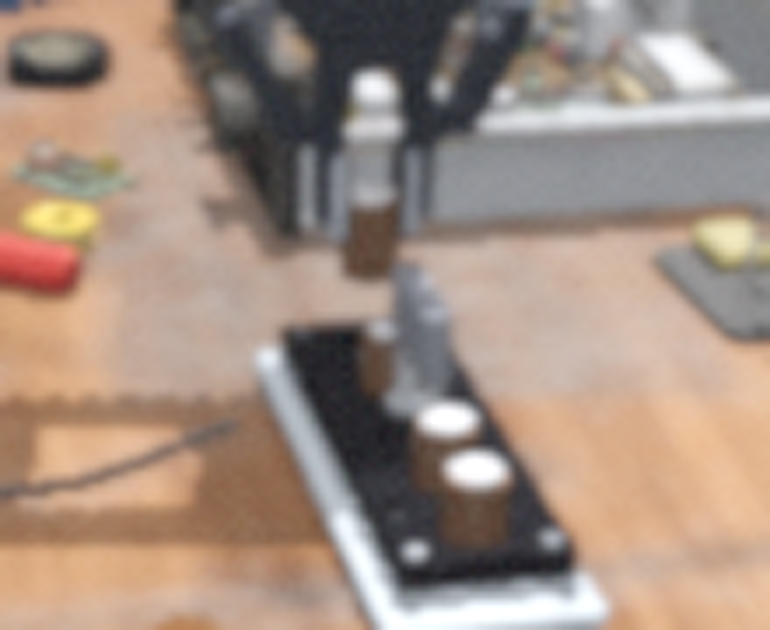

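View pics/t3.png

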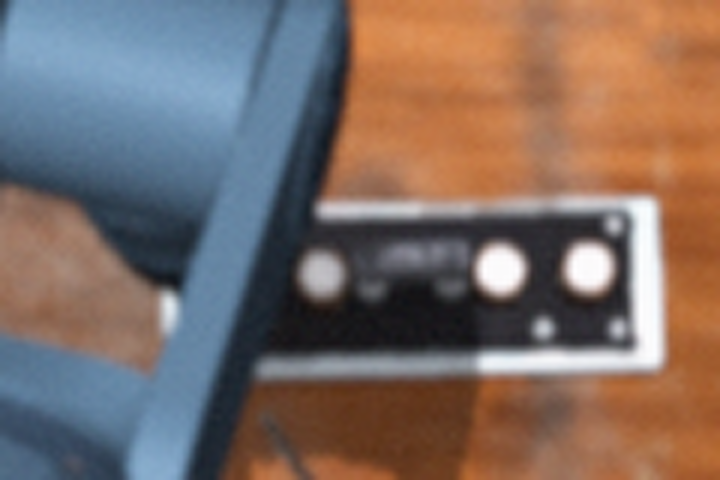

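Run:
```python
from h import *
I=np.load("side3.npz")["im"].astype(float)
I0=np.load("side0.npz")["im"].astype(float)
for v in range(178,190): print(v,I[v,325:342].sum(1).astype(int) if 0 else I[v,325:342,2].astype(int), )
for z in(.0634,.068,.073): print(z,pix("side",[.5387,.0037,z]).round(2))
print(pix("side",[.5397,.0037,z]).round(2))
# body of cap a, b in initial image
for v in range(220,229): print(v,I0[v,338:358,2].astype(int))
print(pix("side",[.5479,-.1653,.045]).round(2),pix("side",[.5489,-.1653,.045]).round(2))
```

```text
178 [ 86  81 127 148 137 143 162 172 169 160 139 104  96 126 123 103 114]
179 [ 91  84 125 146 129 114 123 132 128 119  94  75  99 129 127 104 116]
180 [ 95  86 124 143 119  83  76  80  79  75  55  66  98 132 128 110 120]
181 [104 100 127 135 113  73  63  58  60  60  58  62 101 131 131 113 111]
182 [110 111 134 137 112  69  62  57  62  61  55  66  98 128 129 114 107]
183 [109 116 133 129 105  70  60  60  58  58  58  66  93 113 118 110 106]
184 [104 108 118 110  84  64  55  63  57  57  62  75  99 116 123 122 128]
185 [118 123 120  98  70  62  55  60  63  61  60  85 123 140 147 152 156]
186 [148 146 144 119  76  60  61  60  63  60  69  92 128 146 152 158 166]
187 [162 165 160 132  84  59  60  54  54  57  68  99 120 132 140 155 162]
188 [164 168 163 137  91  61  59  57  56  57  79 110 125 132 140 159 166]
189 [160 165 162 145 114  96  81  74  78  83  95 115 132 138 152 175 181]
0.0634 [332.91 188.06]
0.068 [332.95 186.62]
0.073 [333.   185.06]
[333.33 185.04]
220 [ 60  56  57  56  54  57  56  73  86 101 105  98  82  68  62  59  64  64
  77 110]
221 [59 63 65 58 53 55 52 55 59 68 65 63 58 55 56 59 67 62 69 90]
222 [57 60 60 59 59 48 54 58 61 65 67 59 54 50 57 67 62 65 64 75]
223 [61 61 63 62 54 53 53 56 59 65 64 55 52 56 58 64 61 59 64 65]
224 [65 64 59 57 57 53 52 54 57 66 63 57 54 51 56 61 63 64 62 66]
225 [66 66 64 59 55 50 53 56 54 63 63 54 53 52 55 56 65 62 73 90]
226 [ 73  66  70  63  53  52  54  56  57  60  56  59  55  55  56  61  65  61
  83 130]
227 [127 146 124  82  64  61  47  55  54  61  60  56  57  56  61  59  61  61
  78 121]
228 [184 202 174 109  67  62  61  60  57  57  65  58  60  60  57  59  61  57
  67  88]
[348.01 220.12] [348.39 220.1 ]
```

>>> servo_tool --increments "0.02 0.06 1.5 0 0.2; 0 0 1.2 0 0.2; 0 0 0.3 0 0.2; 0 0 0.2 0 0.2; 0 0 0.2 0 0.2; 0 0 0 0 0.2"

```text
time_s: 7.55
eef_pos: [0.5385, 0.0036, 0.0638]
eef_rot: [0.0, 1.0, 0.026, 0.0]
wrist_force: [-0.0, 0.7, -0.4]
opening: 0.269
```

>>> servo_tool --increments "0 0 0.3 0 0.2; 0 0 0.3 0 0.2; 0 0 0.15 0 0.2; 0 0 0 0 0.2"

```text
time_s: 8.05
eef_pos: [0.5383, 0.0037, 0.0561]
eef_rot: [-0.0, 1.0, 0.026, -0.0]
wrist_force: [-0.2, -0.7, -0.3]
opening: 0.263
```

>>> servo_tool --increments "0 0 0.1 0 0.2; 0 0 0.08 0 0.2; 0 0 0 0 0.2"

```text
time_s: 8.43
eef_pos: [0.5386, 0.0036, 0.0552]
eef_rot: [0.0, 1.0, 0.026, 0.0]
wrist_force: [-2.6, -0.4, 6.5]
opening: 0.263
```

>>> servo_tool --increments "0 0 0 0 0.4; 0 0 0 0 0.6; 0 0 0 0 0.8; 0 0 0 0 0.8; 0 0 -1.5 0 0.8; 0 0 -4 0 0.8; 0 0 -4 0 0.8; 0 0 0 0 0.8"

```text
time_s: 9.43
eef_pos: [0.5414, 0.0031, 0.1543]
eef_rot: [0.001, 1.0, 0.026, 0.004]
wrist_force: [0.2, 0.1, -0.1]
opening: 0.799
```

Run:
```python
from plan import *
a=.051
plan([(.5429,-.0805,.15,a,3)],1)
from h import *
im,d=ctrl.camera("side");np.savez("side4.npz",im=im,d=d)
cv2.imwrite("pics/s4.png",crop("side","side4.npz",280,150,110,90,7))
```

```text
now [0.5414 0.0031 0.1543] 0.0512 z [ 0.0084 -0.0018 -1.    ] F [ 0.2  0.1 -0.1] op 0.799 t 9.43
end [ 0.5429 -0.0805  0.15  ] 0.0512
-0.09 2.79 0.14 0 1; -0.1 2.78 0.15 0 1; -0.09 2.79 0.14 0 1
```

View pics/s4.png

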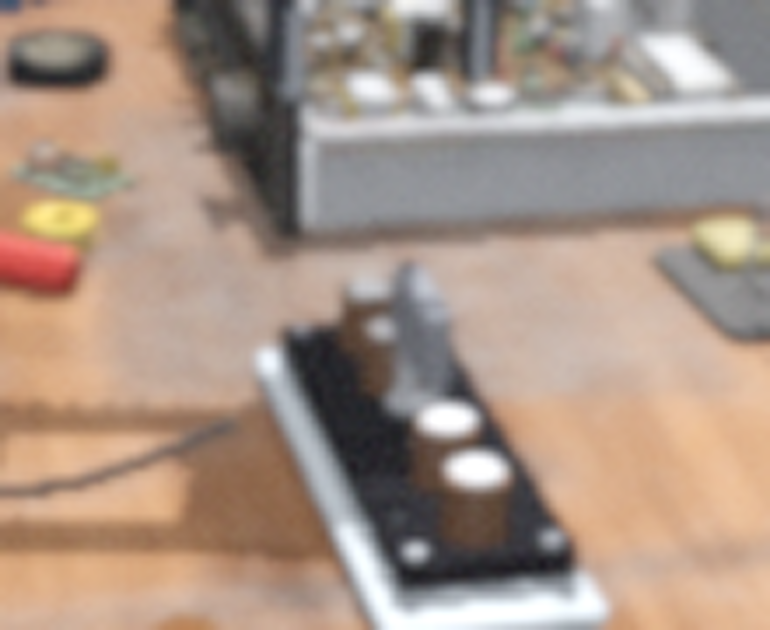

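Run:
```python
from m import *
im=np.load("side4.npz")["im"]
c=cen(im,332,191,3);print(c, pix("side",[.5386,.0036,.056]),pix("side",[.5386,.0036,.062]))
c=cen(im,334,196,2);print(c, pix("side",[.5407,-.039,.056]))
from plan import *
plan([(.5429,-.0805,.15,.051,3)],1)
```

```text
(np.float64(332.07777849062256), np.float64(189.74962041017085), np.float64(17.820503048780488)) [332.8159797 190.3716323] [332.86986193 188.50971699]
(np.float64(334.2435284453524), np.float64(196.5183562567138), np.float64(5.709114959114959)) [336.21808454 196.26399291]
now [0.5399 0.0034 0.152 ] 0.0511 z [ 0.0045 -0.001  -1.    ] F [ 0.3  0.2 -0.7] op 0.8 t 9.47
end [ 0.5429 -0.0805  0.15  ] 0.0511
-0.04 2.8 0.07 0 1; -0.05 2.8 0.06 0 1; -0.04 2.79 0.07 0 1
```

>>> servo_tool --increments "-0.05 2.8 0 0 1; -0.05 2.8 0 0 1; -0.05 2.8 0 0 1; 0 0 0 0 1; 0 0 2.5 0 1; 0 0 2.5 0 1; 0 0 1.5 0 1; 0 0 0.8 0 1; 0 0 0 0 1; 0 0 0 0 1"

```text
time_s: 10.72
eef_pos: [0.5419, -0.0805, 0.0773]
eef_rot: [0.0, 1.0, 0.026, 0.001]
wrist_force: [0.4, 0.3, 0.4]
opening: 1.004
```

Run:
```python
from plan import *
plan([(.5428,-.0810,.0785,.051,1)],1)
from h import *
im,d=ctrl.camera("side");np.savez("side5.npz",im=im,d=d)
cv2.imwrite("pics/s5.png",crop("side","side5.npz",280,150,110,90,7))
```

```text
now [ 0.5419 -0.0805  0.0773] 0.0511 z [ 1.3e-03 -5.0e-04 -1.0e+00] F [0.4 0.3 0.4] op 1.004 t 10.72
end [ 0.5428 -0.081   0.0785] 0.0511
0.09 0.06 -0.12 0 1
```

View pics/s5.png

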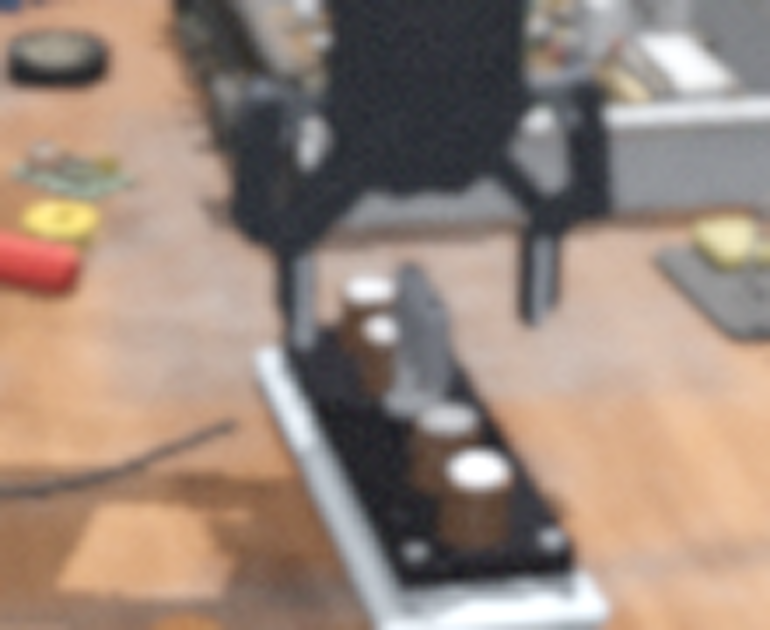

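>>> servo_tool --increments "0.07 0.05 -0.1 0 1; 0 0 0 0 0.6; 0 0 0 0 0.4; 0 0 0 0 0.2; 0 0 0 0 0; 0 0 0 0 0; 0 0 0 0 0; 0 0 0 0 0; 0 0 0 0 0"

```text
time_s: 11.9
eef_pos: [0.5419, -0.0808, 0.0774]
eef_rot: [-0.0, 1.0, 0.026, -0.0]
wrist_force: [1.2, 0.3, -3.3]
opening: 0.144
```

Run:
```python
from plan import *
plan([(.5428,-.0810,.0785,.051,1)],1)
print(ctrl.get_obs()["torque"])
from h import *
im,d=ctrl.camera("side");np.savez("side6.npz",im=im,d=d)
cv2.imwrite("pics/s6.png",crop("side","side6.npz",280,150,110,90,7))
```

```text
now [ 0.5419 -0.0808  0.0774] 0.051 z [-1.e-04  0.e+00 -1.e+00] F [ 1.2  0.3 -3.3] op 0.144 t 11.9
end [ 0.5428 -0.081   0.0785] 0.051
0.08 0.03 -0.11 0 1
[ 0.05729473 -0.04988367 -0.03147721]
```

View pics/s6.png

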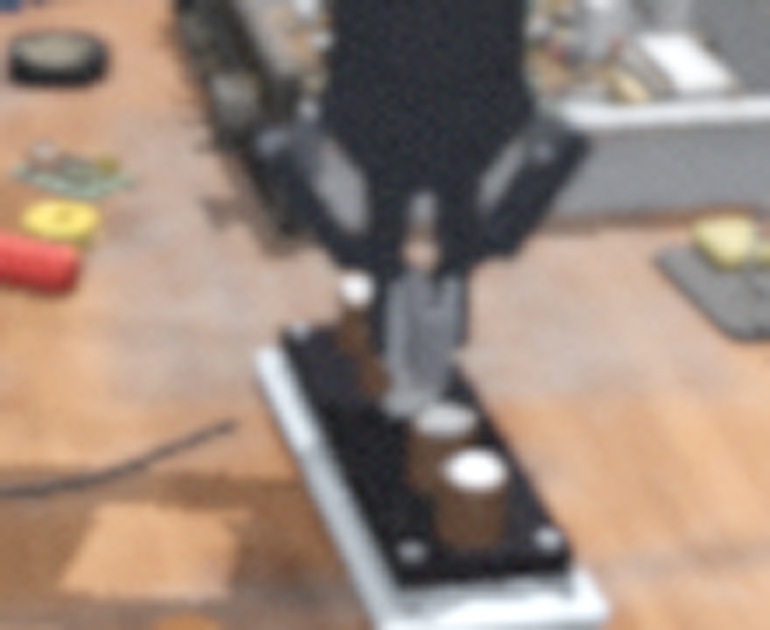

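>>> servo_tool --increments "0 0 -0.3 0 0; 0 0 -0.4 0 0; 0 0 -0.5 0 0; 0 0 -0.5 0 0; 0 0 -0.3 0 0; 0 0 0 0 0"

```text
time_s: 12.7
eef_pos: [0.5421, -0.0809, 0.0978]
eef_rot: [0.0, 1.0, 0.025, 0.0]
wrist_force: [-0.6, -0.5, -4.1]
opening: 0.141
```

Run:
```python
from plan import *
plan([(.5428,-.0810,.0785,.051,1)],1)
print(ctrl.get_obs()["torque"])
from h import *
im,d=ctrl.camera("side");np.savez("side7.npz",im=im,d=d)
cv2.imwrite("pics/s7.png",crop("side","side7.npz",280,150,110,90,7))
```

```text
now [ 0.5421 -0.0809  0.0978] 0.0509 z [ 4.e-04 -2.e-04 -1.e+00] F [-0.6 -0.5 -4.1] op 0.141 t 12.7
end [ 0.5428 -0.081   0.0785] 0.0509
0.07 0.02 1.93 -0 1
[-0.03061864  0.00446723  0.01494646]
```

View pics/s7.png

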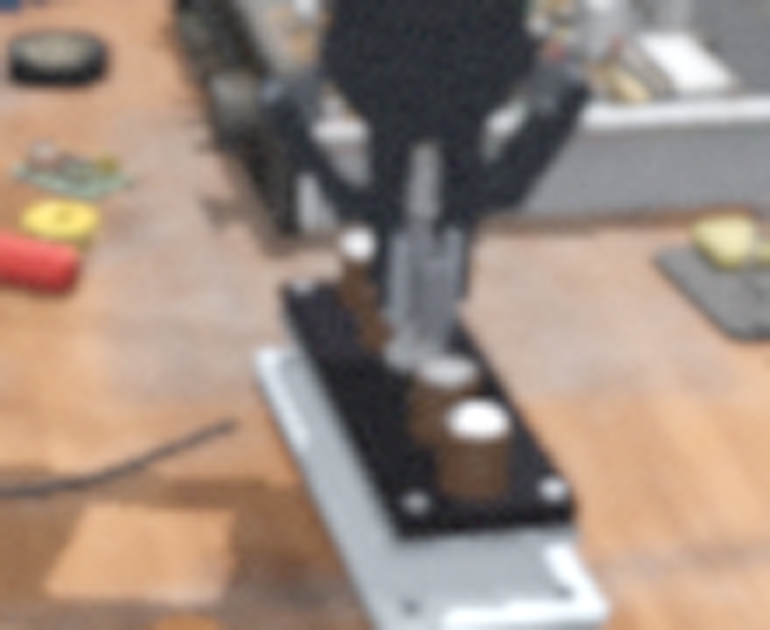

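Carrier hangs level, clear of the dowels, with the four caps in it. Lift on to about 13 cm in gentle rows.

>>> servo_tool --increments "0 0 -0.6 0 0; 0 0 -1.2 0 0; 0 0 -1.5 0 0; 0 0 -1.5 0 0; 0 0 -1.5 0 0; 0 0 -1.5 0 0; 0 0 -1.5 0 0; 0 0 -1 0 0; 0 0 -0.6 0 0; 0 0 -0.3 0 0"

```text
time_s: 14.0
eef_pos: [0.542, -0.0808, 0.2096]
eef_rot: [-0.0, 1.0, 0.025, -0.0]
wrist_force: [-0.0, 0.4, -3.8]
opening: 0.141
```

>>> servo_tool --increments "0 0 0 0 0; 0 0 0 0 0; 0 0 0 0 0; 0 0 0 0 0; 0 0 0 0 0; 0 0 0 0 0"

```text
time_s: 14.75
eef_pos: [0.542, -0.0808, 0.2095]
eef_rot: [-0.0, 1.0, 0.025, -0.0]
wrist_force: [-0.1, 0.2, -1.8]
opening: 0.144
```

Run:
```python
from plan import *
plan([(.5428,-.0810,.0785,.051,1)],1)
o=ctrl.get_obs();print(o["torque"],o["dq"])
from h import *
im,d=ctrl.camera("side");np.savez("side8.npz",im=im,d=d)
cv2.imwrite("pics/s8.png",crop("side","side8.npz",280,130,110,110,5))
im,d=ctrl.camera("top");np.savez("top8.npz",im=im,d=d)
cv2.imwrite("pics/t8.png",im[:,:,::-1])
```

```text
now [ 0.542  -0.0808  0.2095] 0.051 z [-0.  0. -1.] F [-0.1  0.2 -1.8] op 0.144 t 14.75
end [ 0.5428 -0.081   0.0785] 0.051
0.08 0.02 13.1 -0 1
[-0.00074619 -0.04575751 -0.00677372] [ 0.00033677 -0.00183282 -0.00106209 -0.00024341  0.00013189 -0.00197345]
```

View pics/s8.png

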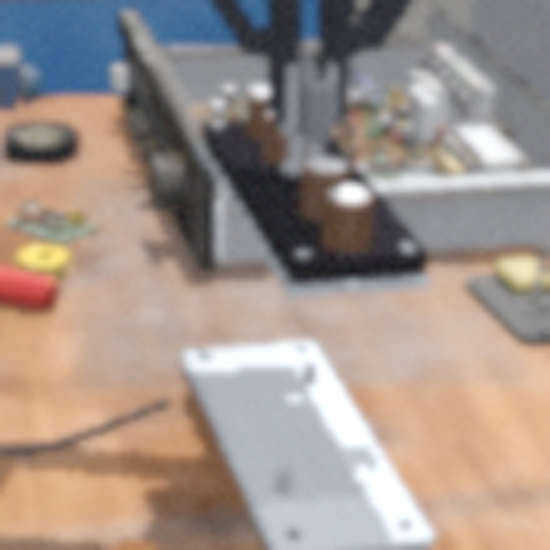

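View pics/t8.png

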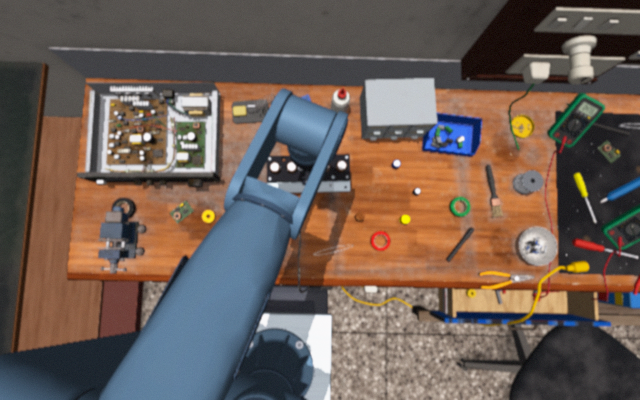

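Run:
```python
from m import *
im=np.load("top8.npz")["im"]
cv2.imwrite("pics/tc8.png",crop("top","top8.npz",255,140,110,60,7))
for y in(.084,.042,-.042,-.084):
    P=[.5436-y*np.sin(.051),-.0813+y*np.cos(.051),.188]; q=pix("top",P)
    c=cen(im,q[0],q[1],6);print(y,q.round(2),np.round(c,2))
```

```text
0.084 [274.34 165.87] [274.2  166.45  41.22]
0.042 [291.11 165.47] [290.98 166.18  39.69]
-0.042 [324.55 164.66] [321.64 163.25  71.83]
-0.084 [341.22 164.27] [341.54 164.44  36.41]
```

View pics/tc8.png

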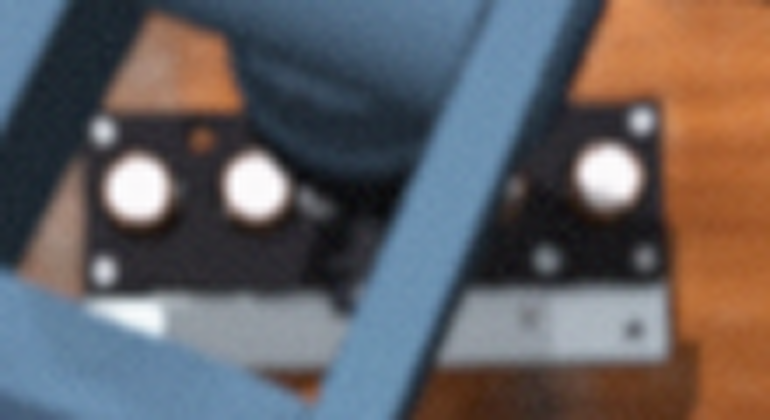

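```bash
python3 -c "
from bench import ctrl
print(ctrl.hand_in()); print(ctrl.get_obs()['time_s'])"
```

```text
the job is handed in; nothing more can be done
None
the job is handed in; nothing more can be done
```

The fourth capacitor is home in the carrier's empty bore. The arm is holding the carrier level above its nest, with about 13 cm of lift. I handed the job in at about 15 s of the 51 s; no verdict is reported.

- **Capacitor:** I took the thickest white-topped one, with the dark brown sleeve, and lowered it into the bore. It slid in without resistance and met the bore floor with about 6.5 N at the expected height. I then opened the jaws.
- **Lift:** I gripped the handle across its thickness and lifted straight up 13.2 cm by the arm's reading. That puts the carrier's underside about 0.146 m above the bench.
- **Last checks:**
  - The arm was at rest and the tool was vertical. The grip opening was steady at about 12 mm, right for the 13 mm handle.
  - In the top picture the new capacitor and two of the set were within 0.7 px (about 2 mm) of where they should be. The one at y = -42 mm was hidden by the arm there, but the side picture shows it standing in its bore.
  - I saw no bystander out of place in the last pictures, but did not measure them again.
- **Readings that disagreed:**
  - The two cameras differed by 1–2 mm sideways. I allowed for that from how far the capacitor shifted when gripped.
  - The wrist force varied between -1.8 and -4.1 N while the carrier hung. That is less steady than its weight should give.

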